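# Nest the handled sample dishes with their handles fanned

### The arm

A 7-joint arm with a two-finger parallel gripper is mounted at the origin on the work surface. World frame = base frame: x ahead of the robot, y to its left, z up, the work surface at z = 0. Lengths are in m, angles in rad, forces in N, time in s.
With the tool pointing down it reaches from about 0.425 to 0.875 m from the base axis. Payload 4.7 kg.
Tool frame: the origin (TCP) lies midway between the tips of the shut fingers; the grasp point (between the pads) lies 19 mm behind it (ctrl.grip_depth is the distance from the TCP to the grasp point, in m); z points along the fingers, y is the direction in which the jaws open and shut (so a half turn about z gives the same grasp; the last joint's range is limited). The gripper opens to 87 mm and grips with 3 to 60 N. Pads are 19 mm wide; open, the fingers measure 117 mm over their backs; the gripper's body (75 mm by 190 mm) begins 51 mm behind the grasp point.
Start: joints at [1.135, 0.321, -0.07, 1.45, 0.023, 1.371, -0.057], TCP at [0.283, -0.585, 0.223] pointing down, gripper open.
Joint ranges: [-2.86, 2.86], [-0.3, 2.09], [-1.38, 1.24], [0.06, 2.45], [-1.56, 4.7], [0.09, 2.05], [-2.69, 2.69]. Speed limits (rad/s): [2.57, 2.57, 3.14, 3.14, 3.14, 3.14, 3.14].

### API

Orientations are given as a rotation vector (axis times angle).
In Python, from bench import ctrl gives the robot as it stands. The module is installed in compiled form; this text tells all that it offers.
- The arm moves only by the shell command python3 -m inch 'ROWS' [FORCE]. ROWS is JSON, a list of rows, each a list of 5 numbers: the opening, from -1 (shut) to 1 (fully open), so that 0 is half open, then the shift along the tool's x, y, z in mm, then the turn about the tool's z in rad. In form: [[fingers, tx, ty, tz, twist], ...]. A call has 1 to 5 rows; each row shifts and turns the pose as measured when the row begins, along the tool's axes as they then stand; what a row does not reach is not made up. A row lasts 1/8 s, in which the tool goes at most 62.5 mm and 10.7 degrees, less where a joint would pass 70% of its speed; a pose out of reach is approached as far as the arm can. A call is refused whole if a number of a shift passes 62.5 or a number of a turn 0.188, either way. A call with a gripper value outside its range is refused whole. The fingers move at their own pace and stop on an object; FORCE is the grip in N (left out, the last holds). Time passes only in rows, so rows that do not move let the fingers close. It gives the time, the measured TCP pose, the force and the opening at its end, in the units of the state.
- ctrl.get_state(): the state, without advancing time (a new reading comes with each control period).
- ctrl.get_image(name): name is "scene" or "top" or "wrist"; returns a dict with "color" (420x560x3 uint8, red, green, blue), "range_z" (420x560 float32, m along the optical axis (not along the pixel's ray), 0 where there is no reading), "K" (3x3 intrinsics, pixels), "R" (3x3) and "t" (3): a world point X has camera coordinates R X + t. Camera axes: x right, y down, z forward; pixel columns grow to the right and rows downward; lengths in m; the calibration is good to about 2 mm. A picture is of the moment at which its call begins.
- ctrl.close_job(): hands the job in, once; it reports no verdict.
The state is a dict: "time": time; "joint_positions": joint angles; "qd": joint speeds; "joint_torque": joint torques, N m; "position": TCP position; "tool_rot": TCP orientation; "ft_force": force on the tool from outside, world axes, zero at the start; "torque": the same for the moment, N m; "grip_width": opening from 0.0 (shut) to 1.0 (fully open).
Only numpy, scipy, OpenCV 4.12 (cv2) and the standard library are available. Lean on these libraries where they do the work, as an engineer would, in place of code of your own. Each camera call takes 0.05 s, during which the arm holds its last target. There are 200 camera calls.

### The job

Put the three steel sample dishes away as one nest on the stand: the medium dish into the large one, then the small one into the medium, with the handles fanned like a hand of cards, each some 30 to 60 degrees from the large dish's handle or its neighbour, so that none lies over another. Each dish has three feet that must drop between the teeth of the index ring in the dish below, whose angle is unknown: set it in gently, do not drop it, turn it softly by the handle until it drops home, and never force it round after that. Leave the other things on the bench where they are and let go at the end.

Things in the scene. Friction and masses are not known exactly. Their poses are not given: they have to be found in the camera images.
- stand: fixed stand: white plastic base 240 x 130 mm, 6 mm thick, with two metal posts 32 mm high, 23 mm apart, on its -x side, between which the large dish's handle lies so that the dish cannot turn. Origin on the bench under the large dish's axis; z up, handle side -x.
- large: widest and lowest stainless dish, 116 mm across the rim, 108 near the foot, 34 mm high, about 0.7 kg, on the stand. Origin: centre of its underside, z up, handle along its own -x. Wall 3 mm, floor 4 mm thick. On its floor a metal index ring: 12 teeth, 30 degrees apart, 5 mm high, 10.5 mm wide, at 33 to 45 mm radius, very stiff to turn, left at any angle.
- medium: middle stainless dish, 104 mm across the rim, 97 near the foot, 45 mm high, about 0.35 kg. Origin: centre of its underside, z up, handle along its own -x. Wall 3 mm, floor 4 mm thick. Under it three feet 6 mm high, 7 mm across, 39 mm from the axis, at 0, 120, 240 degrees from its x; origin level with their ends. Inner floor 10 mm up, with an index ring like the large dish's, any angle: 12 teeth 9 mm wide at 28 to 40 mm radius.
- small: smallest and tallest stainless dish, 92 mm across the rim, 86 near the foot, 50 mm high, about 0.28 kg. Origin: centre of its underside, z up, handle along its own -x. Wall 3 mm, floor 4 mm thick. Three feet 6 mm high, 6 mm across, 34 mm from the axis, at 0, 120, 240 degrees from its x; origin level with their ends. No ring inside.
- large_grip (a point): large dish: centre of its black grip, 97 mm from the dish's axis, 26 mm above its underside (8 mm below the rim). Grip 62 mm long (66 to 128 mm from the axis), 18 mm wide, 20 mm high, level; a 10 mm round neck joins it to the dish. 
- medium_grip (a point): medium dish: centre of its black grip, 97 mm from the dish's axis, 37 mm above its underside (8 mm below the rim). Grip 62 mm long (66 to 128 mm from the axis), 18 mm wide, 20 mm high, level; a 10 mm round neck joins it to the dish. Standing on the teeth its origin is 9 mm above the large dish's, home 4 mm; home, it turns only some 4 degrees freely.
- small_grip (a point): small dish: centre of its black grip, 97 mm from the dish's axis, 42 mm above its underside (8 mm below the rim). Grip 62 mm long (66 to 128 mm from the axis), 18 mm wide, 20 mm high, level; a 10 mm round neck joins it to the dish. Standing on the teeth its origin is 15 mm above the medium dish's, home 10 mm.
- reagent: bystander: amber reagent bottle, 70 mm across, 150 mm tall; origin at the centre of its underside
- solvent: bystander: clear solvent bottle, 76 mm across, 170 mm tall; origin at the centre of its underside
- jar: bystander: small jar, 38 mm across, 50 mm tall; origin at the centre of its underside
- beaker: bystander: white plastic beaker, 44 mm across, 55 mm tall; origin at the centre of its underside
- spatula: bystander: steel spatula lying flat, 180 mm long, along its x axis; origin at the centre of its underside
- vials: bystander: white divided vial tray, 90 x 130 x 35 mm; origin at the centre of its underside
Mind the look-alikes: they are no part of the job. Leave any red look-alike of the small alone.

How it is judged:
On the way, in this order (a step that is already met when the one before it is completed fails the run):
1. the medium dish sits fully home in the large one, handles apart (z of medium in the frame of large between 0.002 and 0.0056 m and horizontal distance between medium and large below 0.006 m and angle between medium's own z axis and vertical below 0.06 rad and horizontal distance between large_grip and medium_grip between 0.042 and 0.185 m), for 0.2 s.
2. the small dish sits fully home in the medium one, handles fanned (z of small in the frame of medium between 0.008 and 0.0116 m and horizontal distance between small and medium below 0.006 m and angle between small's own z axis and vertical below 0.06 rad and horizontal distance between large_grip and medium_grip between 0.042 and 0.185 m and horizontal distance between large_grip and small_grip between 0.042 and 0.185 m and horizontal distance between medium_grip and small_grip between 0.042 and 0.185 m), for 0.2 s.
At the end, for the whole second after the job is handed in: Medium in large, small in medium: origin within about 1.6 mm of home height (4 mm and 10 mm above the dish below), centred within 6 mm, level within 0.06 rad; every two grip centres 42 to 185 mm apart from above; large dish flat, within 30 mm of its place; all at rest, released (all of step 2 and z of medium in the frame of large between 0.002 and 0.0056 m and horizontal distance between medium and large below 0.006 m and angle between each of medium, large's own z axis and vertical below 0.06 rad and linear speed of each of large, medium, small below 0.02 m/s and horizontal distance between large and stand below 0.03 m and z of large in the frame of stand below 0.009 m); the robot touches nothing.
It fails at once if a dish is forced round against the teeth (over 90 N between it and the dish below) (contact force between medium and large above 90 N or contact force between small and medium above 90 N).
It fails at once if a dish is dropped or thrown into the nest (over 0.6 m/s there) ((horizontal distance between medium and large below 0.05 m and z of medium in the frame of large below 0.035 m and linear speed of medium above 0.6 m/s) or (horizontal distance between small and large below 0.05 m and z of small in the frame of large below 0.035 m and linear speed of small above 0.6 m/s)).
It fails at once if a bystander is moved more than 30 mm (distance of any of reagent, solvent, jar, beaker, spatula, vials from where it was at the start of the episode above 0.03 m).
It also fails if it takes over 64 s, if anything falls off the work surface, if the arm or the gripper's body presses on something with over 40 N, if the wrist force passes 120 N, or if a joint passes its speed limit or range.

## Working session

There is one attempt and no reset: what is moved stays moved. The work goes in short steps, Python scripts to look and compute and a shell command to move; the robot and the scene stay as the last step left them, time stands still between calls to the robot, and variables do not carry over. Pictures are saved under pics/ and viewed, about 8 in all and at most 12, crops included, and the job is handed in when it is done.

```bash
mkdir -p pics; cat > h.py <<'E'
import numpy as np, cv2
from bench import ctrl
def pts(im):
    d=im["range_z"]; K=im["K"]; v,u=np.mgrid[:d.shape[0],:d.shape[1]]
    c=np.stack([(u-K[0,2])/K[0,0]*d,(v-K[1,2])/K[1,1]*d,d],-1)
    P=(c-im["t"])@im["R"]; P[d==0]=np.nan
    return P
def save(im,n,crop=None,s=1):
    c=im["color"][...,::-1]
    if crop: c=c[crop[0]:crop[1],crop[2]:crop[3]]
    cv2.imwrite("pics/"+n+".png",cv2.resize(c,None,fx=s,fy=s))
E
python3 - <<'E'
from h import *
a=ctrl.get_image("top"); b=ctrl.get_image("scene")
save(a,"top",s=1.4); save(b,"scene",s=1.4)
np.savez("top.npz",**a); np.savez("scene.npz",**b)
for i in (a,b): print(i["K"],-i["R"].T@i["t"], i["R"])
print(ctrl.get_state())
E
```

```text
[[492.56007263   0.         283.28821565]
 [  0.         492.56007263 213.58518013]
 [  0.           0.           1.        ]] [ 0.34572154 -0.0850688   1.44070912] [[-0.02650547 -0.99964361  0.00317884]
 [-0.99485787  0.02606735 -0.09786888]
 [ 0.09775114 -0.00575655 -0.99519424]]
[[428.07976658   0.         279.09251428]
 [  0.         428.07976658 208.8062823 ]
 [  0.           0.           1.        ]] [1.01497464 0.39753463 0.77747087] [[-0.68548568  0.72789107  0.01685147]
 [ 0.51386313  0.50006405 -0.69705138]
 [-0.5158043  -0.46915939 -0.71682313]]
{'time': 0.1, 'joint_positions': array([ 1.13514732,  0.32173915, -0.07010129,  1.451564  ,  0.02261305,
        1.37078257, -0.0569108 ]), 'qd': array([ 6.28267805e-04, -9.02690028e-04, -7.37385156e-04, -2.29444973e-03,
        8.25872433e-04, -6.40864740e-06, -4.84440061e-04]), 'joint_torque': array([ 1.20837849e-04, -4.92568481e+01, -4.05607726e-01, -3.13398385e+01,
       -6.40556845e-02,  3.95608367e-02,  8.01021133e-05]), 'position': array([ 0.28232707, -0.58493449,  0.22157181]), 'tool_rot': array([-3.06088501e+00, -7.00214316e-01,  7.50186317e-04]), 'ft_force': array([ 0.65985026,  0.64379559, -0.81299546]), 'torque': array([-0.07243022,  0.01918687,  0.00777119]), 'grip_width': 0.9984390931462542}
```

View pics/top.png

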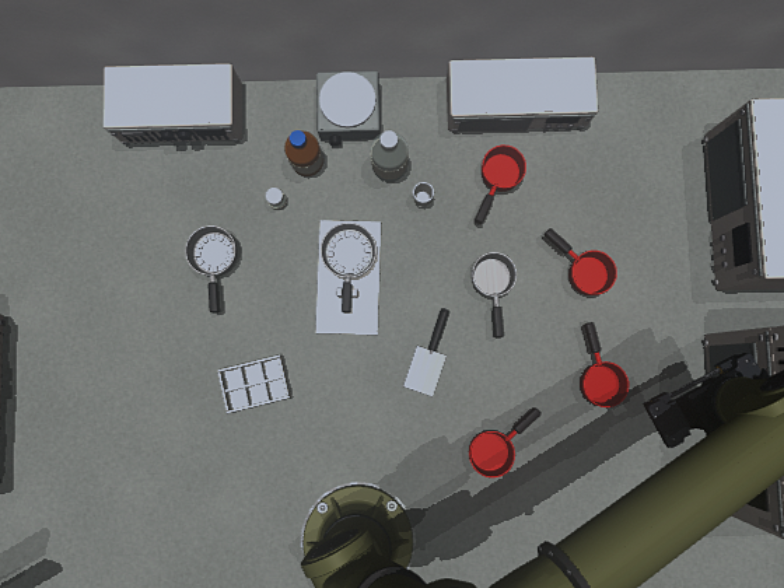

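View pics/scene.png

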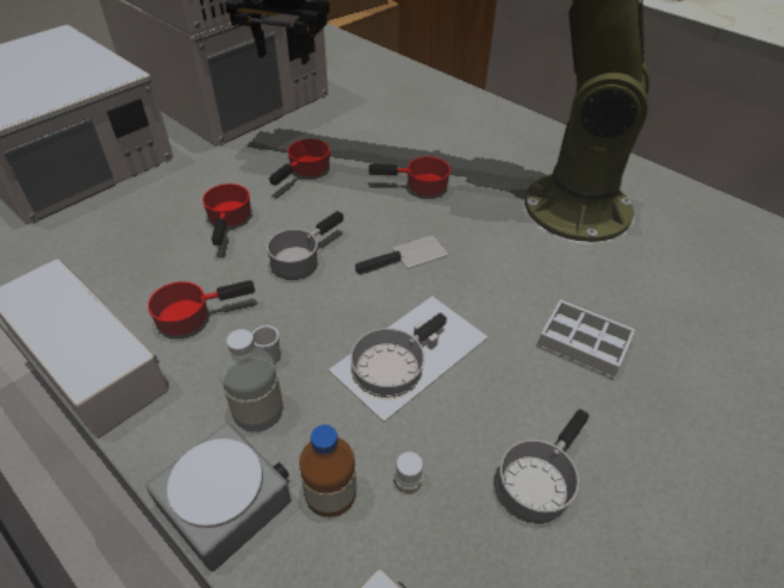

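The top view (×1.4) shows the large dish on its stand at (349,250), the ringed medium dish at (213,251) and the steel small dish at (494,275). All three handles point towards the robot, and the red dishes are look-alikes. The scene view agrees. Next I measure circles, handles and ring angles.

```bash
cat >> h.py <<'E'
def fitc(p):
    A=np.c_[2*p,np.ones(len(p))]; s=np.linalg.lstsq(A,(p**2).sum(1),rcond=None)[0]
    return s[:2],np.sqrt(s[2]+s[0]**2+s[1]**2)
def ray(im,u,v,z):
    d=np.stack([(u-im["K"][0,2])/im["K"][0,0],(v-im["K"][1,2])/im["K"][1,1],np.ones_like(u,float)],-1)@im["R"]
    c=-im["R"].T@im["t"]; return c+d*((z-c[2])/d[...,2])[...,None]
E
python3 - <<'E'
from h import *
for nm in ("top","scene"):
    im=dict(np.load(nm+".npz")); P=pts(im)
    if nm=="top": C0={k:P[int(v/1.4),int(u/1.4),:2] for k,(u,v) in dict(large=(349,250),medium=(213,251),small=(494,275)).items()}
    dark=im["color"].max(2)<60
    for k,zr,zg,R in (("large",.040,.042,.058),("medium",.045,.047,.052),("small",.050,.052,.046)):
        c=C0[k].copy()
        for it in range(4):
            r=np.hypot(P[...,0]-c[0],P[...,1]-c[1])
            m=(abs(P[...,2]-zr)<.005)&(r>R-.012)&(r<R+(.010 if it<2 else .004))&~dark
            c,Rr=fitc(P[m][:,:2])
        C0[k]=c
        r=np.hypot(P[...,0]-c[0],P[...,1]-c[1])
        g=dark&(abs(P[...,2]-zg)<.008)&(r>.06)&(r<.14); q=P[g]
        mu=np.median(q,0); d=mu[:2]-c
        print(nm,k,"c",c.round(4),"R",Rr.round(4),m.sum(),"zfloor",np.nanmedian(P[r<.02][:,2]).round(4),"grip",mu.round(4),g.sum(),"dist",np.hypot(*d).round(4),"deg",np.degrees(np.arctan2(d[1],d[0])).round(2))
E
```

```text
top large c [0.588  0.0044] R 0.0557 152 zfloor 0.0101 grip [0.4874 0.0052 0.0411] 41 dist 0.1006 deg 179.53
top medium c [0.5941 0.2862] R 0.0501 131 zfloor 0.0105 grip [0.4968 0.2822 0.0459] 78 dist 0.0973 deg -177.67
top small c [ 0.5286 -0.2922] R 0.044 125 zfloor 0.0098 grip [ 0.4587 -0.2891  0.0511] 115 dist 0.07 deg 177.49
scene large c [0.5892 0.0068] R 0.0557 379 zfloor 0.0129 grip [0.4974 0.0161 0.0436] 161 dist 0.0923 deg 174.2
scene medium c [0.5957 0.2885] R 0.0498 481 zfloor 0.0126 grip [0.5036 0.2839 0.0488] 240 dist 0.0922 deg -177.13
scene small c [ 0.5298 -0.29  ] R 0.0439 212 zfloor 0.0129 grip [ 0.461  -0.2872  0.0529] 226 dist 0.0688 deg 177.71
```

```bash
cat > go.py <<'E'
# usage: go.py x y z yawdeg(of tool x) -> remaining shift in tool axes (mm) and twist (rad)
import sys; from h import *
from scipy.spatial.transform import Rotation as Ro
s=ctrl.get_state(); M=Ro.from_rotvec(s["tool_rot"]).as_matrix(); yaw=np.arctan2(M[1,0],M[0,0])
print("t",round(s["time"],2),"tcp",s["position"].round(4),"yaw",np.degrees(yaw).round(1),"tilt",np.degrees(np.arccos(-M[2,2])).round(2),"F",s["ft_force"].round(1),"T",s["torque"].round(2),"w",round(87*s["grip_width"],1))
if len(sys.argv)>4:
    g=np.array([float(a) for a in sys.argv[1:5]])
    print("shift mm",((M.T@(g[:3]-s["position"]))*1e3).round(1),"twist",round(-(np.radians(g[3])-yaw+np.pi)%(2*np.pi)-np.pi if 0 else -((np.radians(g[3])-yaw+np.pi)%(2*np.pi)-np.pi),3))
E
python3 -m inch '[[0,0,0,0,0.136],[0,0,0,0,0.136],[0,0,0,0,0.136],[0,40,-40,0,0],[0,40,-40,0,0]]' 60
python3 -m inch '[[0,40,-40,0,0],[0,40,-40,0,0],[0,40,-40,0,0],[0,5,-60,0,0],[0,5,-60,0,0]]'
python3 go.py .511 .284 .2 2.3
```

```text
time: 0.72
position: [0.3555, -0.5042, 0.2177]
tool_rot: [-3.137, -0.026, 0.01]
ft_force: [1.0, -0.3, 0.7]
grip_width: 0.543
time: 1.35
position: [0.486, -0.2538, 0.2149]
tool_rot: [-3.134, -0.025, 0.013]
ft_force: [0.2, -0.2, 0.5]
grip_width: 0.5
t 1.35 tcp [ 0.486  -0.2538  0.2149] yaw 0.9 tilt 0.66 F [ 0.2 -0.2  0.5] T [ 0.04 -0.01 -0.03] w 43.5
shift mm [  33.9 -537.2   18.8] twist -0.024
```

```bash

python3 -m inch '[[0,8,-58,-5,0],[0,8,-58,-5,0],[0,8,-58,-5,0],[0,4,-50,-5,0],[0,0,-20,0,0]]'
python3 -m inch '[[0,0,0,0,0]]' >/dev/null
python3 - <<'E'
from h import *
w=ctrl.get_image("wrist"); save(w,"w1",s=1.4); np.savez("w1.npz",**w); print(-w["R"].T@w["t"],w["R"][2],w["K"][0])
E
python3 go.py .511 .284 .2 2.3
```

```text
time: 1.98
position: [0.5086, 0.0036, 0.2357]
tool_rot: [-3.132, -0.036, 0.016]
ft_force: [-0.2, 0.0, -0.4]
grip_width: 0.502
[0.59117546 0.00616497 0.39614412] [-0.30728319  0.00122573 -0.95161733] [372.592521     0.         285.25781436]
t 2.15 tcp [0.5083 0.0043 0.2355] yaw 1.4 tilt 0.8 F [-0.6  0.2 -0.1] T [ 0.06 -0.02 -0.03] w 43.6
shift mm [  10.1 -279.2   37.9] twist -0.015
```

View pics/w1.png

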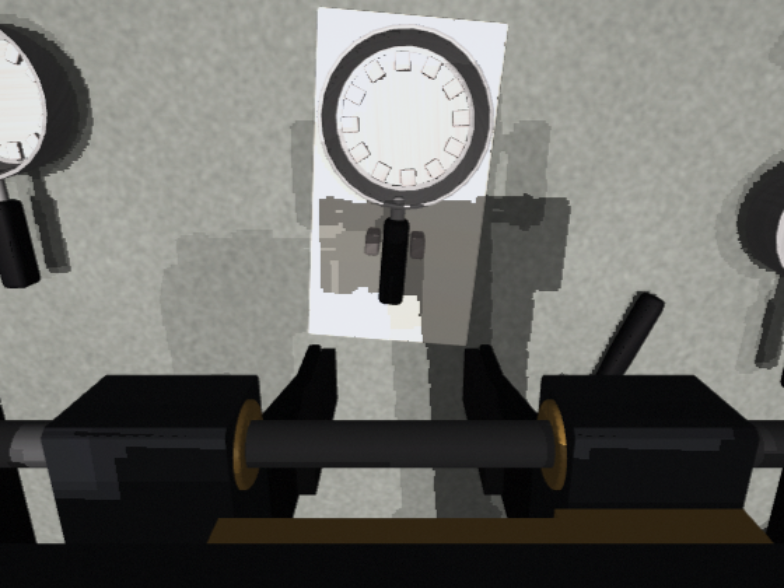

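The wrist view (×1.4) shows the large dish centred at (405,118) with its 12 teeth clearly visible. I'll take the ring phase from the depth image.

```bash
cat >> h.py <<'E'
def ring(im,c0,zr,R,zf,r0,r1):
    P=pts(im); c=np.array(c0,float); dark=im["color"].max(2)<40
    for it in range(5):
        r=np.hypot(P[...,0]-c[0],P[...,1]-c[1])
        m=(abs(P[...,2]-zr)<.004)&(abs(r-R)<(.010 if it<2 else .004)); c,Rr=fitc(P[m][:,:2])
    r=np.hypot(P[...,0]-c[0],P[...,1]-c[1])
    f=np.nanmedian(P[r<r0-.006][:,2])
    a=(r>r0+.001)&(r<r1-.001)&(abs(P[...,2]-f)<.012)
    q=P[a]; th=np.arctan2(q[:,1]-c[1],q[:,0]-c[0]); h=np.clip(q[:,2]-f,0,.005)
    z=np.sum(h*np.exp(12j*th))/np.sum(h)
    ph=np.degrees(np.angle(z))/12
    b=((np.degrees(th)-ph+15)%30)//3
    print("c",c.round(4),"R",Rr.round(4),m.sum(),"floor",f.round(4),"tooth phase mod30",(ph%30).round(2),"slot",((ph+15)%30).round(2),"conf",abs(z).round(2),"prof mm",[(1e3*h[b==k].mean()).round(1) for k in range(10)])
    return c
E
python3 - <<'E'
from h import *
w=dict(np.load("w1.npz")); ring(w,(.589,.006),.040,.0555,.010,.033,.045)
P=pts(w); d=w["color"].max(2)<50
r=np.hypot(P[...,0]-.589,P[...,1]-.006)
g=d&(abs(P[...,2]-.041)<.004)&(r>.064)&(r<.13); print(P[g].mean(0),g.sum())
E
python3 -m inch '[[0,2,-60,0,0],[0,2,-60,0,0],[0,2,-60,0,0],[0,2,-60,0,0],[0,2,-38,5,-0.015]]'
python3 -m inch '[[0,0,0,0,0]]'>/dev/null
python3 - <<'E'
from h import *
w=ctrl.get_image("wrist"); np.savez("w2.npz",**w); c=ring(w,(.595,.287),.045,.050,.010,.028,.040)
P=pts(w); d=w["color"].max(2)<50
r=np.hypot(P[...,0]-c[0],P[...,1]-c[1])
g=d&(abs(P[...,2]-.047)<.005)&(r>.064)&(r<.135); q=P[g]; mu=q.mean(0); print(mu,g.sum(),np.degrees(np.arctan2(*(mu[:2]-c)[::-1])))
E
python3 go.py .511 .284 .2 2.3
```

```text
c [0.5895 0.0059] R 0.0557 1687 floor 0.0099 tooth phase mod30 4.76 slot 19.76 conf 0.54 prof mm [np.float64(0.3), np.float64(0.4), np.float64(2.5), np.float64(4.3), np.float64(4.3), np.float64(4.3), np.float64(4.3), np.float64(2.4), np.float64(0.3), np.float64(0.3)]
[0.49468791 0.01150697 0.04077825] 1032
time: 2.78
position: [0.5196, 0.2732, 0.2305]
tool_rot: [-3.138, -0.02, 0.016]
ft_force: [0.3, -1.0, 0.4]
grip_width: 0.501
c [0.5956 0.2882] R 0.0498 1529 floor 0.0099 tooth phase mod30 4.26 slot 19.26 conf 0.54 prof mm [np.float64(0.4), np.float64(0.3), np.float64(2.5), np.float64(4.3), np.float64(4.4), np.float64(4.4), np.float64(4.3), np.float64(2.4), np.float64(0.4), np.float64(0.4)]
[0.50081622 0.28281377 0.04572113] 1089 -176.7188275794896
t 2.95 tcp [0.5199 0.2725 0.2294] yaw 0.7 tilt 0.69 F [ 0.1 -0.3 -0.3] T [ 0.01 -0.06  0.01] w 43.8
shift mm [ -8.4 -11.5  29.6] twist -0.027
```

```bash

python3 -m inch '[[0,-4,-6,30,-0.045],[0,-4,-5,40,0],[0,0,0,40,0],[0,0,0,0,0]]' >/dev/null
python3 go.py .5117 .2834 .018 3.3
```

```text
t 3.45 tcp [0.5165 0.2704 0.1169] yaw 2.4 tilt 0.54 F [ 0.1 -0.3  0.1] T [ 0.08 -0.01 -0.02] w 43.6
shift mm [ -3.4 -13.5  98.8] twist -0.016
```

```bash

python3 -m inch '[[0,-2,-10,35,-0.016],[0,-1,-4,30,0],[0,0,-1,25,0],[0,0,0,0,0]]' >/dev/null
python3 go.py .5117 .2834 .018 3.3
```

```text
t 3.95 tcp [0.5217 0.2787 0.0324] yaw 2.6 tilt 0.32 F [ 0.5  0.1 -0.2] T [0.01 0.02 0.03] w 43.6
shift mm [-9.9 -5.2 14.3] twist -0.013
```

```bash

python3 -m inch '[[0,-12,-6,8,-0.013],[0,-1,-1,4,0],[0,0,0,0,0]]' >/dev/null
python3 go.py .5117 .2834 .018 3.3
```

```text
t 4.33 tcp [0.5111 0.2855 0.0243] yaw 3.2 tilt 0.58 F [ 0.2 -0.9  0.5] T [ 0.08 -0.    0.05] w 43.7
shift mm [0.4 2.1 6.3] twist -0.001
```

```bash

python3 -m inch '[[0,1,3,7,0],[0,0,0,2,0],[-1,0,0,0,0],[-1,0,0,0,0],[-1,0,0,0,0]]' 60 >/dev/null
python3 go.py .5117 .2834 .018 3.3
python3 -m inch '[[-1,0,0,0,0],[-1,0,0,0,0],[-1,0,0,-10,0],[-1,0,0,-20,0],[-1,0,0,-30,0]]'>/dev/null
python3 go.py .5117 .2834 .018 3.3
```

```text
t 4.95 tcp [0.5133 0.2823 0.0154] yaw 3.2 tilt 0.64 F [-0.6 -0.7 -0. ] T [0.04 0.01 0.02] w 21.3
shift mm [-1.5 -1.2 -2.6] twist -0.002
t 5.58 tcp [0.509  0.2806 0.0747] yaw 3.2 tilt 0.38 F [-0.7 -0.8 -3.7] T [0.01 0.31 0.03] w 17.4
shift mm [ 2.8 -3.  56.7] twist -0.001
```

```bash

python3 -m inch '[[-1,0,0,-25,0.15],[-1,0,0,-25,0.15],[-1,0,0,-15,0.16],[-1,0,0,-5,0.16],[-1,0,0,0,0.14]]'>/dev/null
python3 go.py .5265 .0591 .13 -40.2
```

```text
t 6.2 tcp [0.5054 0.2777 0.1354] yaw -30.7 tilt 1.69 F [-0.  -0.2 -5. ] T [ 0.21  0.3  -0.01] w 17.0
shift mm [129.7 177.   10.3] twist 0.166
```

```bash

python3 -m inch '[[-1,0,0,0,0.166],[-1,25,30,0,0],[-1,35,45,0,0],[-1,35,45,0,0],[-1,25,30,0,0]]'>/dev/null
python3 -m inch '[[-1,0,0,0,0],[-1,0,0,0,0]]'>/dev/null
python3 go.py .5265 .0591 .13 -40.2
```

```text
t 7.08 tcp [0.5159 0.0926 0.1388] yaw -33.0 tilt 2.11 F [-0.3  0.4 -4.6] T [ 0.28  0.21 -0.04] w 17.3
shift mm [27.3 22.   9.2] twist 0.125
```

```bash

python3 -m inch '[[-1,15,12,0,0.13],[-1,12,10,0,0],[-1,0,0,0,0],[-1,0,0,0,0]]'>/dev/null
python3 go.py .5265 .0591 .13 -40.2
python3 - <<'E'
from h import *
for n in ("wrist","scene","top"):
    w=ctrl.get_image(n); np.savez(n+"3.npz",**w); save(w,n+"3",s=1.4)
    P=pts(w); m=(np.hypot(P[...,0]-.59,P[...,1]-.006)<.075)&(P[...,2]>.1)&(P[...,2]<.19); print(n,m.sum())
E
```

```text
t 7.58 tcp [0.5241 0.0641 0.1402] yaw -39.9 tilt 1.99 F [-0.1  0.6 -3.7] T [0.34 0.23 0.02] w 17.3
shift mm [ 5.2  1.9 10.2] twist 0.005
wrist 58011
scene 2087
top 1130
```

View pics/wrist3.png

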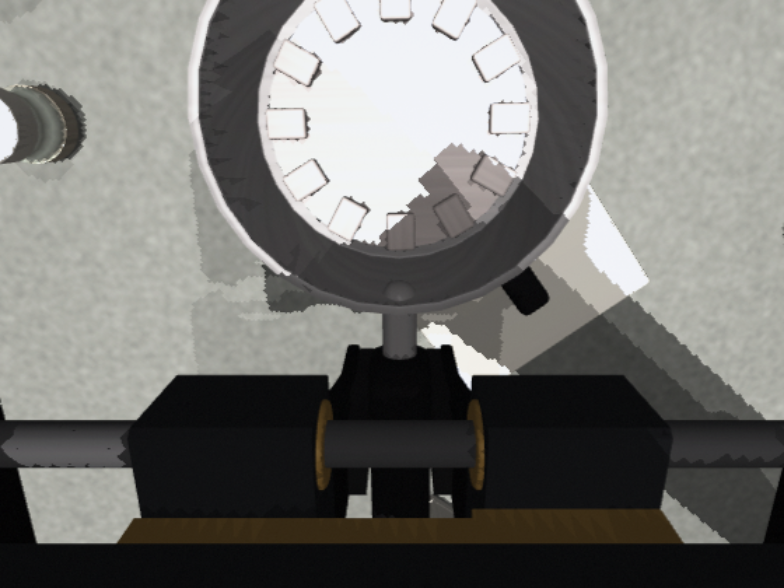

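The wrist view shows the medium dish held by its grip with the neck straight, above the large dish; the rim is centred near (398,105). Now its pose in the gripper, including droop.

```bash
cat >> h.py <<'E'
def held(im,c0,R,hr,rfl,ztop):
    """pose of held dish: floor plane from the floor inside rfl, then rim circle"""
    P=pts(im); c=np.array(c0,float)
    for it in range(5):
        r=np.hypot(P[...,0]-c[0],P[...,1]-c[1])
        q=P[(r<rfl)&(P[...,2]<ztop)&(P[...,2]>ztop-.09)]
        zf=np.median(q[:,2]); 
        for _ in range(3):
            A=np.c_[q[:,:2],np.ones(len(q))]; pl=np.linalg.lstsq(A,q[:,2],rcond=None)[0]
            e=q[:,2]-A@pl; q=q[abs(e)<max(.001,2*e.std())]
        H=P[...,2]-(P[...,0]*pl[0]+P[...,1]*pl[1]+pl[2])
        m=(abs(H-hr)<.003)&(abs(r-R)<(.012 if it<3 else .004)); c,Rr=fitc(P[m][:,:2])
    zfc=pl[0]*c[0]+pl[1]*c[1]+pl[2]
    n=np.array([-pl[0],-pl[1],1]); n/=np.linalg.norm(n)
    b=np.r_[c,zfc+hr]-n*hr
    print("rim c",c.round(4),"R",Rr.round(4),m.sum(),"floor centre",b.round(4),"tilt deg x,y slopes",np.degrees(pl[:2]).round(2))
    return b,pl
E
python3 go.py
python3 - <<'E'
from h import *
s=ctrl.get_state()["position"]
w=dict(np.load("wrist3.npz"))
b,pl=held(w,(.589,.006),.050,.035,.025,.175)
d=b[:2]-s[:2]; print("dish-tcp",d,np.hypot(*d),"handle deg",np.degrees(np.arctan2(-d[1],-d[0])),"underside z",b[2]-.010,"tcp z",s[2])
E
```

```text
t 7.72 tcp [0.5241 0.0636 0.1401] yaw -40.0 tilt 2.01 F [ 0.8 -0.5 -4.1] T [0.3  0.17 0.05] w 17.3
rim c [0.5886 0.0111] R 0.0496 6274 floor centre [0.5869 0.0113 0.1313] tilt deg x,y slopes [-2.84  0.21]
dish-tcp [ 0.06277662 -0.05236457] 0.0817493231059357 handle deg 140.16712319002997 underside z 0.12126404356539207 tcp z 0.14012269486476914
```

```bash

python3 -m inch '[[-1,5,2,20,0],[-1,1,0,25,0],[-1,0,0,20,0],[-1,0,0,0,0],[-1,0,0,0,0]]'>/dev/null
python3 go.py .527 .0582 .029 -40.2
```

```text
t 8.35 tcp [0.5264 0.0597 0.0748] yaw -39.7 tilt 1.86 F [ 0.6 -0.3 -3.1] T [0.32 0.21 0.03] w 17.4
shift mm [ 1.9 -0.6 45.8] twist 0.009
```

```bash

python3 -m inch '[[-1,2,0,5,0.008],[-1,1,0,4,0],[-1,0,0,0,0]]'>/dev/null
python3 go.py .527 .0582 .029 -40.2
python3 - <<'E'
from h import *
w=ctrl.get_image("wrist"); s=ctrl.get_state()["position"]
b,pl=held(w,(.589,.006),.050,.035,.025,.11)
u=b-np.array([-pl[0],-pl[1],1])*.010; print("underside",u.round(4),"want .5895 .0059","handle", np.degrees(np.arctan2(s[1]-b[1],s[0]-b[0])))
E
```

```text
t 8.72 tcp [0.5301 0.058  0.0671] yaw -40.1 tilt 1.67 F [ 0.6  0.4 -4.1] T [ 0.31  0.21 -0.01] w 17.4
shift mm [-2.2  0.8 38.2] twist 0.001
rim c [0.5943 0.0048] R 0.0496 6282 floor centre [0.5927 0.005  0.0585] tilt deg x,y slopes [-2.53  0.35]
underside [0.5923 0.0051 0.0485] want .5895 .0059 handle 139.68396319820866
```

```bash

python3 -m inch '[[-1,-2.5,1,2,0],[-1,-0.5,0,5,0],[-1,0,0,6,0],[-1,0,0,0,0]]'>/dev/null
python3 go.py .5273 .0588 .029 -40.2
python3 - <<'E'
from h import *
w=ctrl.get_image("wrist"); s=ctrl.get_state()["position"]
b,pl=held(w,(.589,.006),.050,.035,.025,.10)
u=b-np.array([-pl[0],-pl[1],1])*.010; print("underside",u.round(4),"want .5895 .0059","handle", np.degrees(np.arctan2(s[1]-b[1],s[0]-b[0])))
E
```

```text
t 9.28 tcp [0.5265 0.0592 0.0535] yaw -40.1 tilt 1.66 F [-0.7 -0.2 -4. ] T [0.29 0.27 0.01] w 17.5
shift mm [ 1.  -0.9 24.5] twist 0.001
rim c [0.5908 0.006 ] R 0.0496 6290 floor centre [0.5893 0.0061 0.0449] tilt deg x,y slopes [-2.47  0.26]
underside [0.5888 0.0062 0.0349] want .5895 .0059 handle 139.6304668049872
```

Centred to about 1 mm. I'll lower it gently and watch the force.

```bash

python3 -m inch '[[-1,0.5,-0.3,6,0],[-1,0,0,6,0],[-1,0,0,3,0],[-1,0,0,0,0]]' | grep -E 'force|pos'
python3 go.py .5273 .0588 .029 -40.2
python3 -m inch '[[-1,0,0,2,0],[-1,0,0,2,0],[-1,0,0,0,0]]' | grep -E 'force|pos'
python3 go.py .5273 .0588 .029 -40.2
```

```text
position: [0.5272, 0.0589, 0.0377]
ft_force: [-0.5, -0.1, -2.9]
t 9.82 tcp [0.5272 0.0589 0.0377] yaw -40.1 tilt 1.62 F [-0.5 -0.1 -2.9] T [0.3  0.16 0.05] w 17.2
shift mm [ 0.2 -0.3  8.7] twist 0.001
position: [0.5274, 0.0588, 0.0337]
ft_force: [-0.3, 0.2, -4.6]
t 10.2 tcp [0.5274 0.0588 0.0337] yaw -40.1 tilt 1.6 F [-0.3  0.2 -4.6] T [ 0.22  0.22 -0.02] w 16.9
shift mm [-0.  -0.1  4.7] twist 0.001
```

```bash

python3 -m inch '[[-1,0,0,2,0],[-1,0,0,1.5,0],[-1,0,0,0,0]]' | grep -E 'force|pos'
python3 go.py .5273 .0588 .029 -40.2
python3 -m inch '[[-1,0,0,1.5,0],[-1,0,0,1.5,0],[-1,0,0,0,0]]' | grep -E 'force|pos'
python3 go.py .5273 .0588 .029 -40.2
python3 - <<'E'
from h import *
w=ctrl.get_image("wrist"); s=ctrl.get_state()["position"]
b,pl=held(w,(.589,.006),.050,.035,.025,.08)
u=b-np.array([-pl[0],-pl[1],1])*.010; print("underside",u.round(4),"want .5895 .0059 .010","handle", np.degrees(np.arctan2(s[1]-b[1],s[0]-b[0])))
E
```

```text
position: [0.5274, 0.0588, 0.0301]
ft_force: [-1.0, -0.5, -4.0]
t 10.57 tcp [0.5274 0.0588 0.0301] yaw -40.1 tilt 1.58 F [-1.  -0.5 -4. ] T [ 0.34  0.22 -0.01] w 17.2
shift mm [-0.1  0.   1.1] twist 0.002
position: [0.5278, 0.059, 0.0276]
ft_force: [-1.3, 1.7, -1.0]
t 10.95 tcp [0.5278 0.059  0.0276] yaw -40.1 tilt 1.53 F [-1.3  1.7 -1. ] T [ 0.05  0.16 -0.1 ] w 17.0
shift mm [-0.2  0.5 -1.4] twist 0.002
rim c [0.5918 0.0058] R 0.0496 6360 floor centre [0.5908 0.0056 0.0205] tilt deg x,y slopes [-1.64 -0.35]
underside [0.5905 0.0056 0.0105] want .5895 .0059 .010 handle 139.6772874443699
```

```bash

python3 -m inch '[[-0.3,0,0,0,0],[-0.3,0,0,0,0],[-0.3,0,0,-15,0],[-0.3,0,0,-30,0],[-0.3,0,0,-40,0]]' | grep -E 'force|pos|width'
python3 -m inch '[[-0.3,-10,-5,-40,0],[-0.3,-10,-5,-40,0],[-0.3,0,0,-20,0],[-0.3,0,0,0,0]]' | grep -E 'force|pos|width'
python3 - <<'E'
from h import *
w=ctrl.get_image("wrist"); s=ctrl.get_state()["position"]; np.savez("w4.npz",**w); save(w,"w4",s=1.4)
b,pl=held(w,(.589,.006),.050,.035,.025,.08)
c=ring(w,(.589,.006),.055,.050,.020,.028,.040)
P=pts(w); d=w["color"].max(2)<50
r=np.hypot(P[...,0]-c[0],P[...,1]-c[1]); a=np.degrees(np.arctan2(P[...,1]-c[1],P[...,0]-c[0]))
for lo,hi,z in ((110,160,.057),(160,179,.042)):
    g=d&(abs(P[...,2]-z)<.005)&(r>.064)&(r<.135)&(a>lo)&(a<hi); print("grip",P[g].mean(0),g.sum(),a[g].mean())
E
python3 go.py
```

```text
position: [0.5297, 0.0596, 0.1154]
ft_force: [0.5, -0.1, -0.3]
grip_width: 0.352
position: [0.5262, 0.0823, 0.2276]
ft_force: [-0.3, -0.4, 0.2]
grip_width: 0.353
rim c [0.5904 0.0057] R 0.0499 1612 floor centre [0.5904 0.0057 0.0199] tilt deg x,y slopes [-0.06 -0.03]
c [0.5905 0.0057] R 0.0498 1759 floor 0.0199 tooth phase mod30 20.85 slot 5.85 conf 0.55 prof mm [np.float64(0.3), np.float64(0.3), np.float64(2.5), np.float64(4.2), np.float64(4.3), np.float64(4.3), np.float64(4.3), np.float64(2.3), np.float64(0.3), np.float64(0.3)]
grip [0.51808908 0.06749306 0.05574888] 1193 139.51778237873523
grip [0.49338179 0.01392125 0.04085441] 878 175.0963786464929
t 12.18 tcp [0.5257 0.0823 0.2265] yaw -40.2 tilt 0.95 F [ 0.8  0.8 -0. ] T [0.12 0.   0.02] w 30.4
```

View pics/w4.png

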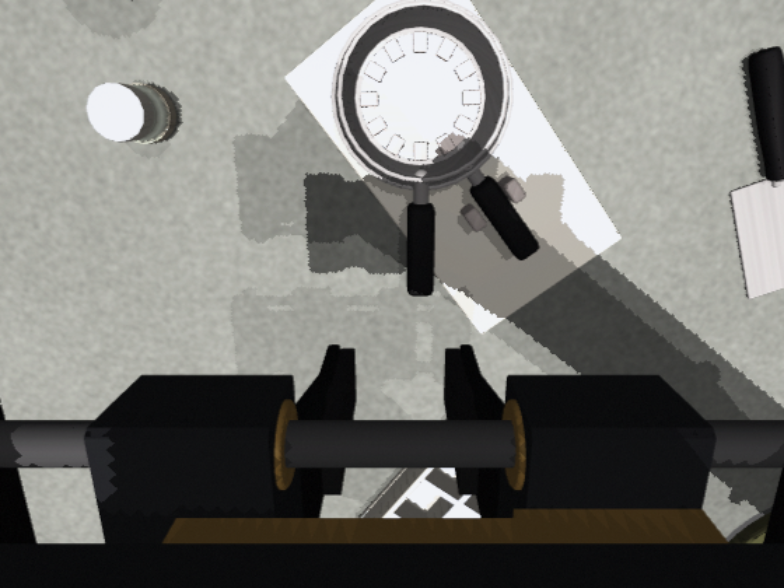

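The wrist view shows the medium dish home and level: floor at 19.9 mm (expected 20), grips about 36° apart, centred within 1 mm. The medium ring's slots sit at 5.9° mod 30, so the small handle goes to 215.9°. Now for the small dish.

```bash

python3 -m inch '[[0,0,0,0,-0.18],[0,0,0,0,-0.18],[0,0,0,0,-0.18],[0,0,0,0,-0.16],[0,0,0,0,-0.05]]' >/dev/null
python3 -m inch '[[0,-10,60,0,0],[0,-10,60,0,0],[0,-10,60,0,0],[0,-10,60,0,0],[0,-10,60,0,0]]' >/dev/null
python3 -m inch '[[0,-8,50,0,0],[0,0,0,0,0]]' >/dev/null
python3 go.py .46 -.288 .22 -2.4
python3 - <<'E'
from h import *
w=ctrl.get_image("wrist"); np.savez("w5.npz",**w)
b,pl=held(w,(.529,-.291),.044,.040,.030,.03)
c=b[:2]
P=pts(w); d=w["color"].max(2)<50
r=np.hypot(P[...,0]-c[0],P[...,1]-c[1])
g=d&(abs(P[...,2]-.052)<.005)&(r>.064)&(r<.135); q=P[g]; mu=q.mean(0); print(mu,g.sum(),np.degrees(np.arctan2(*(mu[:2]-c)[::-1])))
E
```

```text
t 13.68 tcp [ 0.4834 -0.2834  0.2182] yaw 4.1 tilt 2.13 F [0.2 0.2 0.5] T [ 0.04 -0.04  0.01] w 43.4
shift mm [-23.7   2.9  -1. ] twist 0.114
rim c [ 0.5304 -0.291 ] R 0.0439 1319 floor centre [ 0.5304 -0.2911  0.0093] tilt deg x,y slopes [-0.03 -0.11]
[ 0.43836476 -0.29693714  0.05071094] 1104 -176.36714804400216
```

```bash

python3 -m inch '[[0,-20,5,35,0],[0,-18,7,40,0],[0,-2,1,40,0],[0,0,0,15,0],[0,0,0,0,0]]' >/dev/null
python3 go.py .4466 -.2964 .023 3.6
```

```text
t 14.35 tcp [ 0.4423 -0.2904  0.0836] yaw 4.9 tilt 2.05 F [ 0.2  0.1 -0.1] T [ 0.01 -0.02  0.02] w 43.6
shift mm [ 5.9  5.8 60.5] twist 0.024
```

```bash

python3 -m inch '[[0,4,6,20,0.024],[0,0,1,20,0],[0,0,0,10,0],[0,0,0,0,0]]' >/dev/null
python3 go.py .4466 -.2964 .023 3.6
python3 - <<'E'
from h import *
w=ctrl.get_image("wrist"); save(w,"w6",s=1.2)
E
```

```text
t 14.85 tcp [ 0.4521 -0.2969  0.0377] yaw 3.9 tilt 1.62 F [-1.1 -0.1 -0. ] T [ 0.06 -0.01 -0.01] w 43.4
shift mm [-5.1 -1.1 14.8] twist 0.004
```

View pics/w6.png

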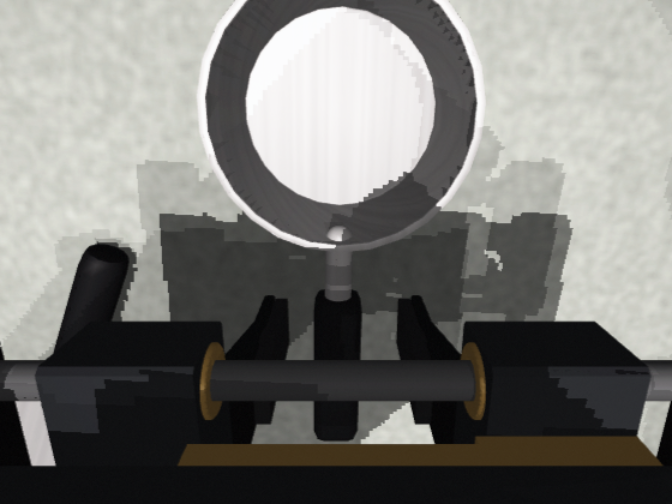

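The jaws straddle the small grip, which is centred at (338,340), with the spatula handle clear at (95,290). Descend and grip.

```bash

python3 -m inch '[[0,-5,-1,8,0],[0,-1,0,6,0],[0,0,0,2,0],[0,0,0,0,0]]' >/dev/null
python3 go.py .4466 -.2964 .023 3.6
python3 -m inch '[[-1,0,0,0,0],[-1,0,0,0,0],[-1,0,0,0,0],[-1,0,0,0,0],[-1,0,0,0,0]]' 60 >/dev/null
python3 go.py .4466 -.2964 .023 3.6
python3 -m inch '[[-1,0,0,-10,0],[-1,0,0,-30,0],[-1,0,0,-40,0],[-1,0,0,-40,0],[-1,0,0,0,0]]'>/dev/null
python3 go.py
```

```text
t 15.4 tcp [ 0.4467 -0.2971  0.023 ] yaw 3.9 tilt 1.46 F [-0.3  0.5  0.5] T [-0.03  0.06  0.05] w 43.6
shift mm [-0.1 -0.7  0. ] twist 0.005
t 16.02 tcp [ 0.447  -0.2972  0.0233] yaw 3.9 tilt 1.45 F [-0.1 -0.6  0.2] T [0.1  0.   0.01] w 17.5
shift mm [-0.3 -0.8  0.3] twist 0.005
t 16.65 tcp [ 0.4471 -0.2946  0.1464] yaw 3.8 tilt 1.68 F [-0.4 -1.1 -3.4] T [-0.01  0.14  0.04] w 17.5
```

```bash

python3 -m inch '[[-1,0,0,0,-0.15],[-1,0,0,0,-0.15],[-1,0,0,0,-0.15],[-1,0,0,0,-0.15],[-1,0,0,0,-0.05]]'>/dev/null
python3 go.py .5227 -.0433 .15 35.85
```

```text
t 17.27 tcp [ 0.4423 -0.2925  0.1411] yaw 42.3 tilt 2.15 F [ 0.3  0.  -2.8] T [-0.19  0.1   0.02] w 17.4
shift mm [ 226.8 -130.4  -14.3] twist 0.113
```

```bash

python3 -m inch '[[-1,20,-15,-5,0.11],[-1,40,-25,-5,0],[-1,45,-30,0,0],[-1,45,-30,0,0],[-1,40,-25,0,0]]'>/dev/null
python3 -m inch '[[-1,20,-10,0,0],[-1,0,0,0,0]]'>/dev/null
python3 go.py .5227 -.0433 .15 35.85
```

```text
t 18.15 tcp [ 0.5262 -0.0543  0.1363] yaw 35.6 tilt 3.08 F [ 0.3 -0.8 -2.8] T [-0.18  0.08  0.01] w 17.5
shift mm [  2.9 -11.2 -13.7] twist -0.005
```

```bash

python3 -m inch '[[-1,2,-11,0,0],[-1,0,0,0,0],[-1,0,0,0,0]]'>/dev/null
python3 go.py .5227 -.0433 .15 35.85
cat > m.py <<'E'
from h import *
import sys
w=ctrl.get_image("wrist"); s=ctrl.get_state()["position"]
b,pl=held(w,(.590,.006),.044,.040,.028,float(sys.argv[1]))
u=b-np.array([-pl[0],-pl[1],1])*.010; e=np.array([.5905,.0057])-u[:2]
from scipy.spatial.transform import Rotation as Ro
M=Ro.from_rotvec(ctrl.get_state()["tool_rot"]).as_matrix()
print("underside",u.round(4),"tool shift mm",(M.T@np.r_[e,0]*1e3).round(1),"handle", (np.degrees(np.arctan2(s[1]-b[1],s[0]-b[0]))%360).round(2))
E
python3 m.py .17
```

```text
t 18.52 tcp [ 0.5191 -0.0485  0.1357] yaw 35.2 tilt 3.24 F [ 0.2 -0.3 -2.3] T [-0.09  0.03  0.  ] w 17.2
shift mm [  5.2  -2.5 -14.5] twist -0.011
rim c [ 5.884e-01 -1.000e-04] R 0.0436 6118 floor centre [5.864e-01 1.000e-04 1.184e-01] tilt deg x,y slopes [-2.91  0.24]
underside [5.859e-01 1.000e-04 1.084e-01] tool shift mm [ 6.9 -1.9 -0.3] handle 215.76
```

```bash

python3 -m inch '[[-1,6,-2,15,-0.004],[-1,1,0,20,0],[-1,0,0,8,0],[-1,0,0,0,0],[-1,0,0,0,0]]'>/dev/null
python3 go.py; python3 m.py .13
```

```text
t 19.2 tcp [ 0.5217 -0.0436  0.0899] yaw 35.3 tilt 3.21 F [ 0.2  0.1 -2. ] T [-0.09  0.03 -0.02] w 17.7
rim c [0.5909 0.005 ] R 0.0436 6123 floor centre [0.5889 0.0052 0.0725] tilt deg x,y slopes [-2.87  0.24]
underside [0.5884 0.0052 0.0625] tool shift mm [ 2.   0.8 -0.1] handle 215.97
```

```bash

python3 -m inch '[[-1,2,0.8,3,0],[-1,0.5,0.3,8,0],[-1,0.3,0.3,8,0],[-1,0,0,0,0]]'>/dev/null
python3 go.py; python3 m.py .11
```

```text
t 19.75 tcp [ 0.5246 -0.0433  0.0702] yaw 35.3 tilt 3.11 F [-0.1  0.3 -3.2] T [-0.13  0.06  0.  ] w 17.9
rim c [0.5937 0.0054] R 0.0436 6112 floor centre [0.5918 0.0056 0.0531] tilt deg x,y slopes [-2.78  0.33]
underside [0.5913 0.0057 0.0431] tool shift mm [-0.6 -0.5  0. ] handle 216.15
```

```bash

python3 -m inch '[[-1,-0.8,-0.4,5,0],[-1,-0.5,0,6,0],[-1,-0.3,0,3,0],[-1,0,0,0,0]]'|grep force
python3 go.py; python3 m.py .09
python3 -m inch '[[-1,0,0,2,0],[-1,0,0,0,0]]'|grep force; python3 go.py
```

```text
ft_force: [-0.2, -0.1, -2.7]
t 20.3 tcp [ 0.5225 -0.0441  0.0559] yaw 35.3 tilt 3.06 F [-0.2 -0.1 -2.7] T [-0.12  0.04  0.01] w 17.4
rim c [0.5917 0.0045] R 0.0436 6113 floor centre [0.5898 0.0047 0.0388] tilt deg x,y slopes [-2.73  0.27]
underside [0.5893 0.0048 0.0288] tool shift mm [ 1.5 -0.1 -0.1] handle 216.02
ft_force: [-0.8, 0.2, -2.3]
t 20.6 tcp [ 0.5228 -0.0441  0.0542] yaw 35.3 tilt 3.01 F [-0.8  0.2 -2.3] T [-0.14  0.08 -0.02] w 17.5
```

```bash

python3 -m inch '[[-1,1.2,0,1,0],[-1,0,0,2,0],[-1,0,0,0,0]]'|grep force;python3 go.py
python3 -m inch '[[-1,0,0,1.5,0],[-1,0,0,1.5,0],[-1,0,0,0,0]]'|grep force; python3 go.py; python3 m.py .08
```

```text
ft_force: [-0.7, 0.7, -2.4]
t 20.98 tcp [ 0.5239 -0.0434  0.0511] yaw 35.3 tilt 2.98 F [-0.7  0.7 -2.4] T [-0.15  0.1   0.04] w 17.4
ft_force: [0.0, -0.2, -2.4]
t 21.35 tcp [ 0.5237 -0.0434  0.0479] yaw 35.3 tilt 2.99 F [ 0.  -0.2 -2.4] T [-0.12  0.03 -0.01] w 17.6
rim c [0.5928 0.0052] R 0.0436 6105 floor centre [0.591  0.0054 0.0308] tilt deg x,y slopes [-2.65  0.3 ]
underside [0.5905 0.0055 0.0208] tool shift mm [ 0.1 -0.2 -0. ] handle 216.03
```

```bash

python3 -m inch '[[-1,0,0,1,0],[-1,0,0,1,0],[-1,0,0,0,0]]'|grep force; python3 go.py; python3 m.py .08
python3 -m inch '[[-0.3,0,0,0,0],[-0.3,0,0,0,0],[-0.3,0,0,0,0]]'|grep -E 'force|width'; python3 go.py; python3 m.py .08
```

```text
ft_force: [-0.5, -0.2, -0.6]
t 21.77 tcp [ 0.524  -0.0436  0.0463] yaw 35.3 tilt 2.95 F [-0.5 -0.2 -0.6] T [ 0.01  0.09 -0.02] w 17.7
rim c [0.593  0.0051] R 0.0436 6169 floor centre [0.5914 0.0055 0.0301] tilt deg x,y slopes [-2.25  0.57]
underside [0.591  0.0056 0.0201] tool shift mm [-0.3 -0.4  0. ] handle 216.04
ft_force: [0.0, 0.5, 0.4]
grip_width: 0.341
t 22.2 tcp [ 0.5254 -0.0434  0.0472] yaw 35.3 tilt 2.78 F [0.  0.5 0.4] T [-0.01 -0.06 -0.03] w 29.6
rim c [0.591  0.0053] R 0.0437 6121 floor centre [0.5911 0.0053 0.0292] tilt deg x,y slopes [0.01 0.07]
underside [0.5911 0.0053 0.0192] tool shift mm [-0.2 -0.6  0. ] handle 216.57
```

Level and home. Now I lift clear, back off and check.

```bash

python3 -m inch '[[-0.3,0,0,-10,0],[-0.3,0,0,-25,0],[-0.3,0,0,-40,0],[-0.3,-10,0,-40,0],[-0.3,-10,0,-40,0]]'>/dev/null
python3 -m inch '[[-0.3,-10,0,-20,0],[-0.3,0,0,0,0],[-0.3,0,0,0,0]]'>/dev/null; python3 go.py; python3 m.py .08
python3 - <<'E'
from h import *
w=ctrl.get_image("wrist"); save(w,"w7",s=1.4); P=pts(w); d=w["color"].max(2)<50
c=np.array([.5905,.0056]); r=np.hypot(P[...,0]-c[0],P[...,1]-c[1]); a=np.degrees(np.arctan2(P[...,1]-c[1],P[...,0]-c[0]))%360
G=[]
for lo,hi,z in ((110,160,.057),(160,195,.042),(195,240,.072)):
    g=d&(abs(P[...,2]-z)<.006)&(r>.064)&(r<.135)&(a>lo)&(a<hi); th=np.radians(np.median(a[g])); print("grip z",np.median(P[g][:,2]),g.sum(),np.degrees(th)); G.append(.097*np.r_[np.cos(th),np.sin(th)])
print([np.hypot(*(G[i]-G[j])).round(3) for i,j in ((0,1),(1,2),(0,2))])
rr=np.array([fitc(P[(abs(P[...,2]-z)<.003)&(abs(r-R)<.0035)][:,:2])[0] for z,R in ((.040,.0565),(.055,.0505),(.070,.0445))]); print(rr.round(4))
E
```

```text
t 23.25 tcp [ 0.5095 -0.059   0.2328] yaw 35.3 tilt 2.55 F [-1.3 -0.3 -0.5] T [ 0.03 -0.02  0.01] w 30.7
rim c [0.591  0.0052] R 0.0439 1302 floor centre [0.5911 0.0052 0.0292] tilt deg x,y slopes [ 0.11 -0.04]
underside [0.5911 0.0052 0.0192] tool shift mm [-0.2 -0.8  0. ] handle 218.27
grip z 0.05551519176342517 893 140.54363421567143
grip z 0.04088806683782271 1079 177.0123386313543
grip z 0.07069551510616229 1307 216.3322985277927
[np.float64(0.061), np.float64(0.065), np.float64(0.119)]
[[0.5898 0.006 ]
 [0.5907 0.0056]
 [0.591  0.0053]]
```

View pics/w7.png

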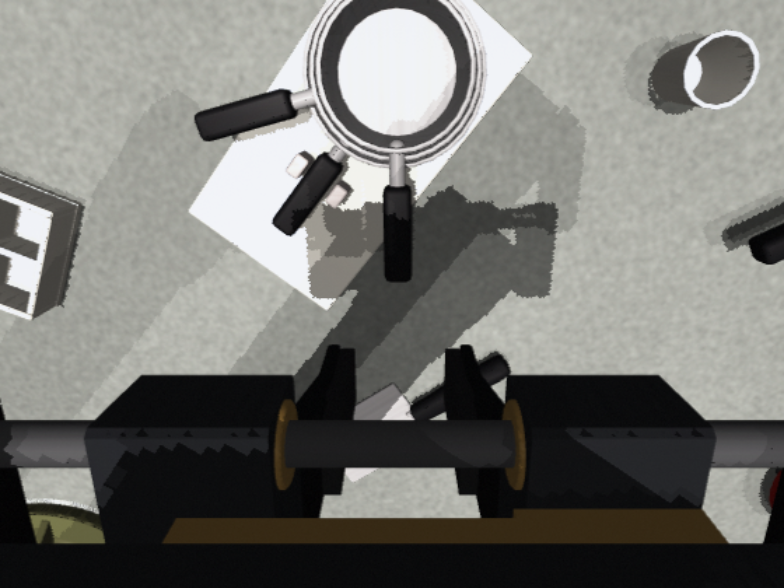

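The last view shows all three dishes concentric, the handles fanned, and the arm clear. Handing in.

```bash
python3 -c "from bench import ctrl; print(ctrl.close_job())"
```

```text
the job is handed in; nothing more can be done
None
```

The three dishes are nested on the stand with the handles fanned. I released them, backed the arm clear and handed the job in at about 23 s of the 64 s allowed; the hand-in gives no verdict. I read each ring's angle from the wrist camera's depth image and lowered each dish straight into its slots. Neither needed turning to drop home.

Last checks:
- **Medium dish:** checked just after its release, it sat home. Its inner floor measured 19.9 mm (20 expected), level to about 0.1° and centred within 1 mm of the large dish.
- **Small dish:** home. Its inner floor measured 29.2 mm (30 expected), but the same camera also read this dish 0.7 mm low on the bench, so its true height is about 29.9 mm. It is level to about 0.1° and within 1 mm of centre.
- **Handles:** at about 140.5° (medium), 177° (large) and 216° (small). The neighbouring gaps are about 36° and 39°, and the grip centres are 61, 65 and 119 mm apart.
- **Forces:** only a few newtons in any reading I took, nearly all of it the dish's own weight.
- **Other objects:** I saw no contact with anything else, but I did not measure their positions again at the end.

The tool drifted up to 3° from vertical during the moves, so each dish went in tilted 2–3°. Both levelled once released.

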